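Roll the knurled wheel of a jaw gauge until the gap closes to the mark

ROBOT

A 6-joint arm with a two-finger parallel gripper is mounted at the origin on a cart in front of the work surface, level with it; the furniture and walls round the work are solid. World frame = base frame: x ahead of the robot, y to its left, z up, the work surface at z = 0. Lengths are in m, angles in rad, forces in N, time in s.
With the tool pointing down it reaches from about 0.35 to 0.975 m from the base axis. Payload 4.9 kg.
Tool frame: the origin (TCP) lies at the very end of the fingers, on their centre line; the grasp point (between the pads) lies 19 mm behind it; z points along the fingers, y is the line along which they close (so a half turn about z gives the same grasp; the last joint's range is limited). The gripper opens to 85 mm and grips with 20 to 120 N. Pads are 22 mm wide; open, the fingers measure 114 mm over their backs; the gripper's body (76 mm by 85 mm) begins 54 mm behind the grasp point. The pads swing forward as they close: fully open they stand 13 mm farther back than shut.
Start: joints at [1.156, 0.053, 1.613, -0, 1.476, -0.119], TCP at [0.182, 0.598, 0.231] pointing down, gripper open.
Joint ranges: [-3.01, 3.01], [-1.01, 2.22], [0.06, 2.58], [-1.02, 4.17], [0.09, 2.62], [-3.14, 3.14]. Speed limits (rad/s): [2.57, 2.57, 3.14, 3.14, 3.14, 3.14].

INTERFACE

Orientations are given as a unit quaternion [w, x, y, z].
In Python, from plant import manip gives the robot as it stands.
- The arm moves only by the tool play_rows, never from a script. Its argument "series" is a list that holds one entry, the list of rows, each a list of 7 numbers: the shift along the world's x, y, z in m, then the turn, a rotation vector about the world's x, y, z in degrees, then the opening, from 0 (shut) to 1 (fully open). In form: [[[dx, dy, dz, rx, ry, rz, grip], ...]]. A call has 1 to 10 rows; each row shifts and turns the commanded pose from where the row before left it; what a row does not reach is not made up. A row lasts 1/10 s, in which the tool goes at most 50 mm and 8.59 degrees, less where a joint would pass 70% of its speed; a pose out of reach is approached as far as the arm can. A call with a gripper value outside its range is refused whole. The fingers move at their own pace and stop on an object; the grip force is fixed at half the most. Time passes only in rows, so rows that do not move let the fingers close. It gives the time, the measured TCP pose, the force, the opening and the grip force at its end, in the units of the state.
- manip.state(): the state, without advancing time (a new reading comes with each control period).
- manip.grab_frame(name): name is "side" or "top"; returns a dict with "frame" (420x560x3 uint8, blue, green, red), "mtx" (3x3 intrinsics, pixels), "R" (3x3) and "t" (3): a world point X has camera coordinates R X + t. Camera axes: x right, y down, z forward; pixel columns grow to the right and rows downward; lengths in m; the calibration is good to about 2 mm. A picture is of the moment at which its call begins. There is no depth.
- manip.job_done(): hands the job in; it is judged then, once.
The state is a dict: "time": time; "joint_pos": joint angles; "joint_vel": joint speeds; "joint_efforts": joint torques, N m; "tool_pos": TCP position; "tool_rot": TCP orientation; "contact_force": force on the tool from outside, world axes, zero at the start; "ft_torque": the same for the moment, N m; "gripper_width": opening from 0.0 (shut) to 1.0 (fully open); "grasp_force": force on a finger pad.
Only numpy, scipy, OpenCV 4.12 (cv2) and the standard library are available. Lean on these libraries where they do the work, as an engineer would, in place of code of your own. Each camera call takes 0.05 s, during which the arm holds its last target. There are 200 camera calls.

TASK

Set the jaw gauge on the bench: with a fingertip, roll its knurled wheel to close the gap until the front face of the moving jaw is level with the blade of the mark clipped on the scale rail. Press lightly and turn the jaw by the wheel only, without touching the jaw or the mark; pinch or lift nothing, leave the things standing around where they are, and take the hand away from the gauge when the gap is set.

Things in the scene. Friction and masses are not known exactly. Their poses are not given: they have to be found in the camera images.
- gauge: the jaw gauge, screwed to the bench: grey base plate 120 (x) x 250 (y) x 12 mm, origin at the centre of its underside, z up, y along its length. The jaws are at its -y end, an aluminium wheel housing at its +y end (housing x -28..28, y 41..115, top at z 52 mm); the upright scale rail, 8 mm thick, stands along its +x side (x 32..40, y -100..30, top at z 58)
- wheel_top (a point): the highest point of the knurled dark steel wheel, in the gauge at (0, 78, 67) mm; fixed in the gauge, with its axes. Wheel radius 22 mm, width 18 mm, axle level along the gauge's x; it stands 15 mm out of the slot in the housing, so only its top can be touched. It turns on a rigid axle with 1 to 2 N at the rim and stays where it is left; a press of 3 to 10 N does not slip, over 35 N is too much
- wheel (a joint): turn of the knurled wheel in rad, 0 at the start with the gap wide open, growing as the gap closes, end stop at 6.0. Rolling the wheel's top toward the gauge's +y (away from the jaws) closes the gap, toward -y opens it; a rack and pinion moves the jaw 8 mm per rad (0.36 mm per mm of rim)
- jaw_face (a point): point on the front face of the moving steel jaw (the face toward -y), 58 mm above the underside of the gauge, with the gauge's axes. The jaw is 44 (x) x 14 (y) mm, top at z 58 mm, and travels along the gauge's y; at the start its face is at y -35 in the gauge. A small dark pointer lip on its +x side is flush with the face and runs near the scale rail
- fixed_face (a point): point on the face of the fixed jaw, in the gauge at (0, -95, 58) mm; the gap is the y distance from it to the jaw face, 60 mm at the start
- mark_line (a point): the middle of the mark's upright black blade (3 mm thick in y, top at z 82 mm), on the jaw side of the scale rail, with the gauge's axes. The mark is a dark steel clip 12 mm wide clamped over the scale rail, at a gap of 17 to 40 mm. The job is done when jaw_face and mark_line have the same y in the gauge's frame
- gauge_mark: the clip of the mark, fixed; its origin lies 58 mm below and 31 mm to -x of mark_line
- sample_jar: a clear sample jar, 46 mm across, 80 tall; a bystander, origin at the centre of its underside
- brown_bottle: a small brown reagent bottle with a cap, 33 mm across, 76 tall; a bystander, origin at the centre of its underside
- weigh_cup: a small clear weighing cup, 46 mm across, 28 tall; a bystander, origin at the centre of its underside
- loose_cap: a white screw cap, 29 mm across, 13 tall; a bystander, origin at the centre of its underside
- marker_pen: a marker pen lying on the bench, 132 mm long, 13 thick; a bystander, origin at the centre of its underside

How it is judged:
On the way:
1. a finger on the wheel has rolled the gap at least 6 mm closed (value of joint wheel above 0.75 rad and contact force between the fingers and wheel above 0.3 N), for 0.02 s.
At the end, for the whole second after the job is handed in: the front face of the moving jaw is within 2.5 mm of the middle of the mark's blade along the gauge's length, and the wheel is at rest (y of jaw_face in the frame of mark_line between -0.0025 and 0.0025 m and velocity of joint wheel between -0.05 and 0.05 rad/s); the robot touches nothing.
It fails at once if the robot touches the moving jaw (contact force between any of the fingers, the arm and jaw above 0.5 N).
It fails at once if the robot touches the mark (contact force between any of the fingers, the arm and gauge_mark above 0.5 N).
It fails at once if the wheel is pressed with more than 35 N (contact force between the fingers and wheel above 35 N).
It fails at once if a bystander (jar, bottle, cup, cap or pen) is pinched (over 15 N), lifted or moved more than 20 mm (contact force between the fingers and sample_jar above 15 N or contact force between the fingers and brown_bottle above 15 N or contact force between the fingers and weigh_cup above 15 N or contact force between the fingers and loose_cap above 15 N or contact force between the fingers and marker_pen above 15 N or distance of any of sample_jar, brown_bottle, weigh_cup, loose_cap, marker_pen from where it was at the start of the episode above 0.02 m).
It also fails if it takes over 48 s, if anything falls off the work surface, if the arm or the gripper's body presses on something with over 40 N, if the wrist force passes 120 N, or if a joint passes its speed limit or range.

## Working session

There is one attempt and no reset: what is moved stays moved. The work goes in short steps, Python scripts to look and compute and a tool call to move; the robot and the scene stay as the last step left them, time stands still between calls to the robot, and variables do not carry over. Pictures are saved under pics/ and viewed, at most 10 in all, crops included, and the job is handed in when it is done.

Besides the shell and the picture viewer there is one more tool, called after "Request:" as name([rows], argument=value, ...), one row to a line, values as JSON. play_rows: Moves the arm, as the interface text tells. Its arguments: {"type":"object","properties":{"series":{"type":"array"}},"required":["series"]}

```bash
mkdir -p pics; python3 - <<'E'
from plant import manip
import cv2,pickle
d={}
for n in("side","top"):
    f=manip.grab_frame(n);d[n]=f;cv2.imwrite(f"pics/{n}0.png",f["frame"])
    print(n,f["mtx"].tolist(),f["R"].round(4).tolist(),f["t"].round(4).tolist())
pickle.dump(d,open("d0.pkl","wb"))
s=manip.state();print(s)
E
```

```text
side [[401.4755102511007, 0.0, 280.43446246303677], [0.0, 401.4755102511007, 209.89586204732976], [0.0, 0.0, 1.0]] [[-0.9985, 0.0544, 0.0039], [0.022, 0.4667, -0.8842], [-0.0499, -0.8828, -0.4672]] [0.5278, 0.0731, 0.8894]
top [[480.2965119506472, 0.0, 271.0095795283746], [0.0, 480.2965119506472, 210.98710447932598], [0.0, 0.0, 1.0]] [[0.0279, -0.9993, -0.0231], [-0.9929, -0.025, -0.1167], [0.116, 0.0262, -0.9929]] [-0.0265, 0.5401, 0.856]
{'time': 0.1, 'joint_pos': array([ 1.15598358e+00,  5.33257747e-02,  1.61414294e+00, -5.56925150e-06,
        1.47597170e+00, -1.19009632e-01]), 'joint_vel': array([-0.00011462, -0.00165308, -0.00426023, -0.0017705 ,  0.00269225,
       -0.00080727]), 'joint_efforts': array([-1.91587033e-04, -3.94900954e+01, -3.71361315e+01, -3.91856531e-05,
        3.93959926e-03, -4.22396454e-06]), 'tool_pos': array([0.18197619, 0.5973461 , 0.2301725 ]), 'tool_rot': array([-2.41003295e-04,  1.47362600e-01,  9.89082105e-01, -8.91899040e-04]), 'contact_force': array([ 1.12257489,  0.20346674, -0.16693133]), 'ft_torque': array([ 0.00177853, -0.03263125, -0.00986597]), 'grasp_force': 0.0, 'gripper_width': 1.0011805301551453}
```

View pics/side0.png

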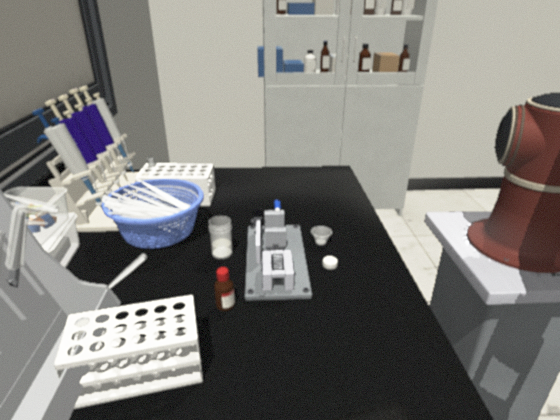

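View pics/top0.png

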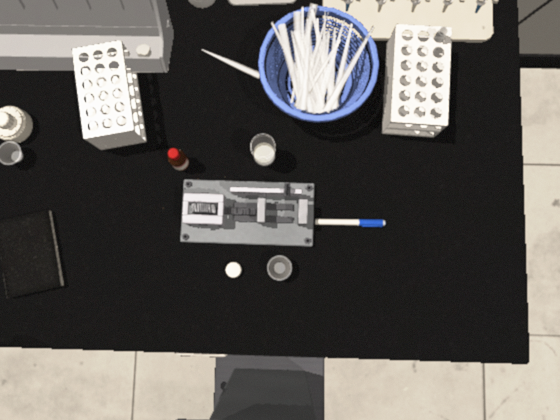

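The side view shows the gauge at about (278,260), with the housing nearer the camera. The top view shows the plate from (181,180) to (314,245). The housing is at (203,209), so gauge +y is roughly world +y. The rail is on the far (+x) side, the mark is near (288,189) and the jaw near (261,210). I'll enlarge it and measure the plate.

```bash
cat > h.py <<'E'
import numpy as np,cv2,pickle
def ray(f,uv,z):
    "world point on plane z seen at pixel uv"
    d=f["R"].T@np.linalg.inv(f["mtx"])@np.array([uv[0],uv[1],1.]); c=-f["R"].T@f["t"]
    return c+d*(z-c[2])/d[2]
def proj(f,X):
    p=f["mtx"]@(f["R"]@np.asarray(X)+f["t"]); return p[:2]/p[2]
E
python3 - <<'E'
from h import *
d=pickle.load(open("d0.pkl","rb"));f=d["top"];im=f["frame"]
c=cv2.resize(im[170:255,172:322],None,fx=5.3,fy=5.3,interpolation=cv2.INTER_CUBIC);cv2.imwrite("pics/topc.png",c)
s=d["side"]["frame"][190:305,235:320];cv2.imwrite("pics/sidec.png",cv2.resize(s,None,fx=5,fy=5,interpolation=cv2.INTER_CUBIC))
g=cv2.cvtColor(im,cv2.COLOR_BGR2GRAY)
m=(g>60).astype(np.uint8)
n,l,st,ce=cv2.connectedComponentsWithStats(m)
k=l[238,250];print(st[k])
cs,_=cv2.findContours((l==k).astype(np.uint8),0,2);r=cv2.minAreaRect(max(cs,key=cv2.contourArea));print(r)
P=[ray(f,p,.012) for p in cv2.boxPoints(r)]
print(np.round(P,4));print([np.linalg.norm(P[i]-P[i-1]).round(4) for i in range(4)],np.mean(P,0))
E
```

```text
[ 180  179  135   68 8287]
((247.13726806640625, 212.17868041992188), (133.09344482421875, 63.8570442199707), 1.992093563079834)
[[ 0.4802  0.1589  0.012 ]
 [ 0.6021  0.1607  0.012 ]
 [ 0.5992 -0.0931  0.012 ]
 [ 0.4782 -0.0911  0.012 ]]
[np.float64(0.25), np.float64(0.1219), np.float64(0.2539), np.float64(0.121)] [0.5399038 0.033849  0.012    ]
```

View pics/topc.png

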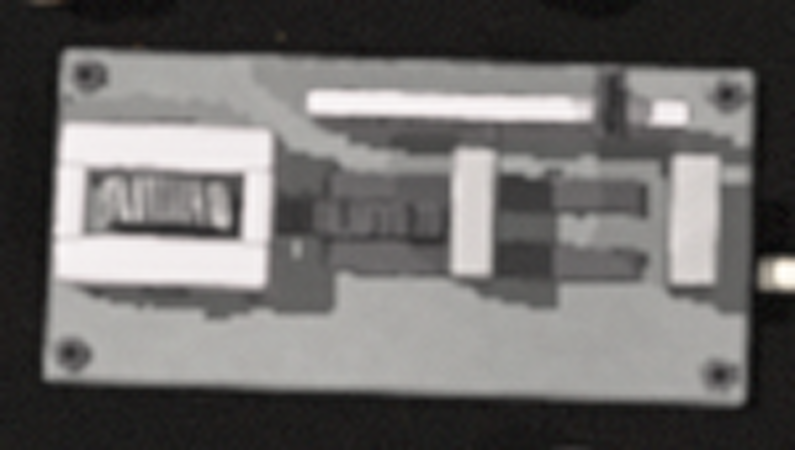

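View pics/sidec.png

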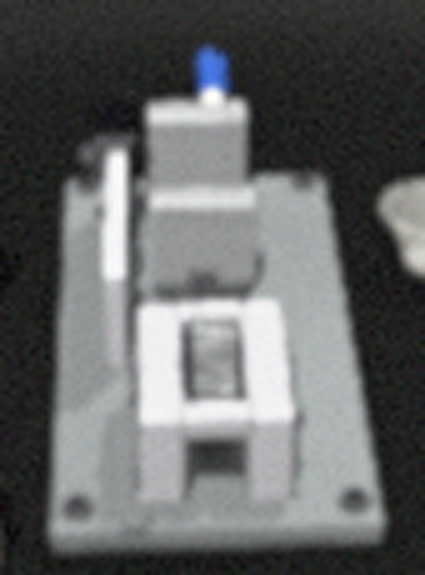

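The top crop shows the wheel slot at crop (165,205), the jaw face (its right edge) at about x=495, the fixed jaw face at about x=668, and the mark at x 598–627, y 65–140. The side crop shows the mark at about (105,150), left of the rail. Next I'll fit the gauge frame and take column profiles around the mark.

```bash
cat >> h.py <<'E'
TH=np.deg2rad(.45)   # gauge yaw from plate, refined below
E
python3 - <<'E'
from h import *
d=pickle.load(open("d0.pkl","rb"));f=d["top"];im=f["frame"];g=cv2.cvtColor(im,cv2.COLOR_BGR2GRAY)
for n in d: print(n,"cam",(-d[n]["R"].T@d[n]["t"]).round(3))
# screws: dark blobs on plate -> frame
P=np.array([ray(f,(172+u/5.3,170+v/5.3),.012) for u,v in[(88,75),(727,95),(71,354),(718,375)]]);print(P.round(4),P.mean(0))
v1=P[0]-P[1];v2=P[2]-P[3];print(np.rad2deg([np.arctan2(-v[0],v[1]) for v in(v1,v2)]))
print(np.arange(280,305));
for r in range(178,202): print(r,g[r,280:305])
print('jaw cols',np.arange(254,270));print(g[206:216:3,254:270]);print('fixed',np.arange(294,312));print(g[206:216:3,294:312])
cv2.imwrite("pics/mk.png",cv2.resize(im[174:204,270:310],None,fx=16,fy=16,interpolation=cv2.INTER_NEAREST))
E
```

```text
side cam [0.57  0.722 0.478]
top cam [ 0.438 -0.035  0.912]
[[ 0.5904  0.147   0.012 ]
 [ 0.5886 -0.0828  0.012 ]
 [ 0.4898  0.1482  0.012 ]
 [ 0.4885 -0.0814  0.012 ]] [0.53934516 0.03275592 0.012     ]
[-0.44148367 -0.33704898]
[280 281 282 283 284 285 286 287 288 289 290 291 292 293 294 295 296 297
 298 299 300 301 302 303 304]
178 [25 30 27 27 25 32 27 28 25 27 28 26 27 28 24 27 26 25 29 27 27 29 26 26
 29]
179 [29 28 27 28 27 28 30 28 27 27 28 26 28 27 26 26 27 29 28 29 24 28 27 28
 29]
180 [24 27 24 28 25 22 25 28 24 25 28 26 28 24 25 24 26 28 26 29 29 28 30 26
 31]
181 [42 40 42 37 37 34 38 35 34 31 31 31 32 32 32 29 29 30 24 24 28 30 29 25
 25]
182 [120 117 117 110  95  89  94  91  83  71  76  83  81  82  78  78  67  58
  61  56  55  57  55  48  46]
183 [156 152 150 146 127 109 106  99  92  94 123 140 141 140 138 139 135 131
 131 128 128 128 125 122 116]
184 [149 148 148 147 122  98  85  68  71  93 138 167 166 168 166 167 166 166
 164 168 165 164 164 161 160]
185 [147 145 145 142 118  90  75  53  69  95 140 167 168 170 170 170 169 169
 169 170 170 169 165 167 162]
186 [144 14
[... 1700 characters left out ...]
7 258 259 260 261 262 263 264 265 266 267 268 269]
[[ 92  91  97 181 223 216 209 210 211 212 177 109  69  59  59  61]
 [ 94  80  87 166 212 215 210 210 210 212 176 102  73  70  67  64]
 [ 92  72  77 169 215 213 209 209 210 210 170  97  91  96  94  96]
 [ 52  57  89 175 217 213 211 209 211 210 168  91  77  78  78  71]]
fixed [294 295 296 297 298 299 300 301 302 303 304 305 306 307 308 309 310 311]
[[117 145 145 138 151 192 212 211 211 207 209 209 200 158  98  95  97  99]
 [115 143 144 139 167 205 212 211 211 210 211 211 206 163 102  96  96  98]
 [142 143 142 136 173 212 214 211 212 211 210 208 199 157 102  98  98 100]
 [142 143 140 133 181 218 213 210 208 207 206 204 183 134  99  97  96  98]]
```

View pics/mk.png

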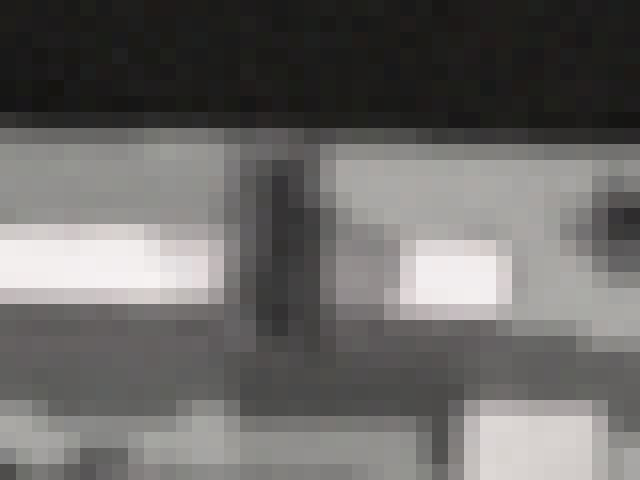

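The zoom shows the clip at columns about 283.5–289.8, with the black blade at about column 287.2, rows 184–194. The jaw face edge is at column 264.25 and the fixed face at about 298.2. From these I can work out the gauge frame and the gap.

```bash
python3 - <<'E'
from h import *
d=pickle.load(open("d0.pkl","rb"));f=d["top"];s=d["side"]
th=np.deg2rad(-.39); 
O=np.array([.5394,.0332,0])
ex=np.array([np.cos(th),np.sin(th),0]);
# v=P0-P1 gives y-axis dir = (-sin th, cos th)-> atan2(-x,y)=th
ey=np.array([-np.sin(th),np.cos(th),0])
G=lambda P:((P-O)@ex*1e3,(P-O)@ey*1e3)
for n,uv,z in[("jaw",(264.25,210),.058),("fixed",(298.2,210),.058),("blade",(287.2,189),.082),("blade194",(287.2,194),.082),("blade184",(287.2,184),.082),("clipL",(283.5,191),.06),("clipR",(289.8,191),.06)]:
    print(n,np.round(G(ray(f,uv,z)),1))
T=O+ey*.078+[0,0,.067];print("wheel top",T,"pix top",proj(f,T),"side",proj(s,T))
print("housing corners",[proj(f,O+ex*x+ey*y+[0,0,.052]).round(1) for x,y in[(-.028,.041),(.028,.041),(.028,.115),(-.028,.115)]])
for y in(-.058,-.068):print("mark in side",proj(s,O+ex*.031+ey*y+[0,0,.082]).round(1))
E
```

```text
jaw [ -0.2 -33.9]
fixed [  1.7 -94.7]
blade [ 35.2 -73.7]
blade194 [ 26.3 -74. ]
blade184 [ 44.  -73.4]
clipL [ 35.  -67.3]
clipR [ 35.3 -78.6]
wheel top [0.53993093 0.11119819 0.067     ] pix top [201.2743518  207.27375128] side [277.6737943 252.3971022]
housing corners [array([222.3, 224.4]), array([223.7, 193.7]), array([183.2, 192.4]), array([181.5, 223. ])]
mark in side [260.3 210.6]
mark in side [260.3 208.4]
```

The gauge checks out: the faces read -33.9 and -94.7 against -35 and -95, and the wheel and housing project where they appear. The blade is at y ≈ -74.3, so the jaw has to travel about 39 mm (4.9 rad, about 108 mm of rim). I'll bring the shut fingertip over the wheel.

Request:
play_rows([
  [[0.03,-0.038,0,0,0,1.65,0],[0.03,-0.038,0,0,0,1.65,0],[0.03,-0.038,0,0,0,1.65,0],[0.03,-0.038,0,0,0,1.65,0],[0.03,-0.038,0,0,0,1.65,0],[0.03,-0.038,0,0,0,1.65,0],[0.03,-0.038,0,0,0,1.65,0],[0.03,-0.038,0,0,0,1.65,0],[0.03,-0.038,0,0,0,1.65,0],[0.03,-0.038,0,0,0,1.65,0]],
])

```text
time: 1.1
tool_pos: [0.4828, 0.216, 0.2309]
tool_rot: [-0.0, 0.003, 1.0, 0.0]
contact_force: [0.9, 0.0, -0.3]
gripper_width: 0.002
grasp_force: 0.0
```

Request:
play_rows([
  [[0.0145,-0.029,0,0,0,0,0],[0.0145,-0.029,-0.03,0,0,0,0],[0.0145,-0.029,-0.03,0,0,0,0],[0.0145,-0.03,-0.03,0,0,0,0],[0,0,-0.03,0,0,0,0],[0,0,-0.02,0,0,0,0],[0,0,-0.008,0,0,0,0],[0,0,0,0,0,0,0]],
])

```text
time: 1.9
tool_pos: [0.539, 0.1008, 0.0817]
tool_rot: [-0.002, 0.004, 1.0, -0.0]
contact_force: [-0.1, 0.2, 0.3]
gripper_width: -0.002
grasp_force: 0.0
```

```bash
python3 - <<'E'
from plant import manip
from h import *
a=manip.grab_frame("side");b=manip.grab_frame("top");print(manip.state()["tool_pos"],manip.state()["contact_force"])
A=cv2.resize(a["frame"][170:310,215:345],None,fx=3,fy=3);B=cv2.resize(b["frame"][140:280,150:280],None,fx=3,fy=3)
cv2.imwrite("pics/ab.png",np.hstack([A,B]))
E
```

```text
[0.54084533 0.10111221 0.08438931] [0.36419278 0.4756142  1.03905295]
```

View pics/ab.png

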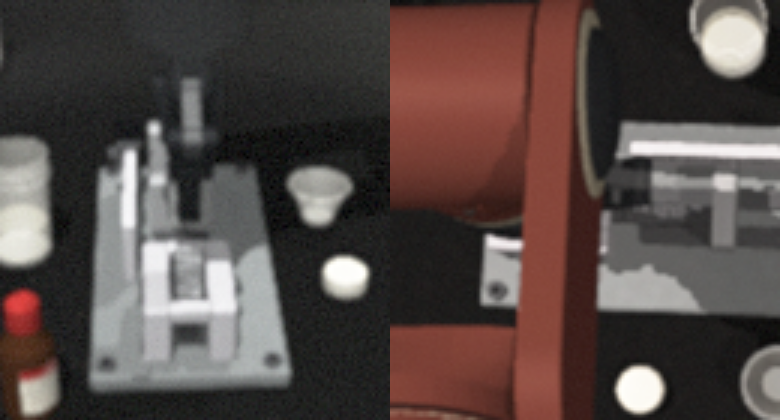

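The side view shows the fingertip in line with the wheel (crop column 190 against 188), just jaw-side of it. The top view still shows the jaw clear of the arm. Now I'll descend gently.

Request:
play_rows([
  [[0,0,-0.007,0,0,0,0],[0,0,-0.004,0,0,0,0],[0,0,-0.002,0,0,0,0],[0,0,0,0,0,0,0]],
])

```text
time: 2.4
tool_pos: [0.5399, 0.1009, 0.07]
tool_rot: [-0.0, 0.004, 1.0, -0.0]
contact_force: [0.0, -0.4, -0.8]
gripper_width: -0.002
grasp_force: 0.0
```

Request:
play_rows([
  [[0,0,-0.001,0,0,0,0],[0,0,0,0,0,0,0]],
])

```text
time: 2.6
tool_pos: [0.5402, 0.1008, 0.0693]
tool_rot: [0.0, 0.004, 1.0, -0.0]
contact_force: [-0.5, -0.6, 0.9]
gripper_width: -0.002
grasp_force: 0.0
```

Request:
play_rows([
  [[0,0,-0.001,0,0,0,0],[0,0,0,0,0,0,0]],
])

```text
time: 2.8
tool_pos: [0.5401, 0.1008, 0.0682]
tool_rot: [-0.0, 0.004, 1.0, 0.0]
contact_force: [-0.7, 0.1, -0.1]
gripper_width: -0.007
grasp_force: 0.0
```

Request:
play_rows([
  [[0,0,-0.001,0,0,0,0],[0,0,0,0,0,0,0]],
])

```text
time: 3.0
tool_pos: [0.5401, 0.1008, 0.0672]
tool_rot: [-0.0, 0.004, 1.0, -0.0]
contact_force: [-0.4, 0.0, 0.2]
gripper_width: 0.002
grasp_force: 0.0
```

Request:
play_rows([
  [[0,0,-0.001,0,0,0,0],[0,0,0,0,0,0,0]],
])

```text
time: 3.2
tool_pos: [0.5403, 0.1009, 0.0663]
tool_rot: [0.0, 0.004, 1.0, 0.0]
contact_force: [-0.4, 0.5, -0.7]
gripper_width: 0.003
grasp_force: 0.1
```

Request:
play_rows([
  [[0,0,-0.001,0,0,0,0],[0,0,0,0,0,0,0]],
])

```text
time: 3.4
tool_pos: [0.5404, 0.1009, 0.0661]
tool_rot: [0.0, 0.004, 1.0, 0.0]
contact_force: [-1.3, -0.8, 5.1]
gripper_width: -0.001
grasp_force: 2.0
```

Request:
play_rows([
  [[0,0,-0.001,0,0,0,0],[0,0,0,0,0,0,0]],
])

```text
time: 3.6
tool_pos: [0.5405, 0.1009, 0.0658]
tool_rot: [-0.0, 0.004, 1.0, -0.0]
contact_force: [-4.2, -0.5, 9.0]
gripper_width: 0.0
grasp_force: 4.4
```

Contact at about 9 N, with roughly 4 N per mm of press. I'll ease off a little, then make a trial stroke.

Request:
play_rows([
  [[0,0.002,0.0005,0,0,0,0],[0,0.002,0,0,0,0,0],[0,0.002,0,0,0,0,0]],
])

```text
time: 3.9
tool_pos: [0.5405, 0.1062, 0.0667]
tool_rot: [-0.0, 0.004, 1.0, -0.001]
contact_force: [-5.2, -2.7, 12.2]
gripper_width: -0.002
grasp_force: 6.0
```

Request:
play_rows([
  [[0,0.002,0,0,0,0,0],[0,0.002,0,0,0,0,0]],
])

```text
time: 4.1
tool_pos: [0.5405, 0.1106, 0.0668]
tool_rot: [-0.0, 0.004, 1.0, -0.0]
contact_force: [-5.2, -0.9, 11.9]
gripper_width: 0.004
grasp_force: 6.0
```

Request:
play_rows([
  [[0,0.002,0,0,0,0,0],[0,0.002,0,0,0,0,0]],
])

```text
time: 4.3
tool_pos: [0.5406, 0.1147, 0.0668]
tool_rot: [0.0, 0.004, 1.0, -0.0]
contact_force: [-5.0, -0.4, 11.1]
gripper_width: -0.002
grasp_force: 5.7
```

```bash
cat >> h.py <<'E'
O=np.array([.5394,.0332,0]);th=np.deg2rad(-.39)
ex=np.array([np.cos(th),np.sin(th),0]);ey=np.array([-np.sin(th),np.cos(th),0])
def look():
    from plant import manip
    f=manip.grab_frame("top");g=cv2.cvtColor(f["frame"],cv2.COLOR_BGR2GRAY).astype(float)
    r=np.median(g[205:216,250:312],axis=0)   # jaw rows
    # falling edges (face of the moving jaw) at half height
    e=[250+i+(r[i]-152)/(r[i]-r[i+1]) for i in range(61) if r[i]>=152>r[i+1]]
    print([(round(x,2),round(float((ray(f,(x,210),.058)-O)@ey*1e3-1.1),2)) for x in e])
    return f,r
E
python3 - <<'E'
from h import *
f,r=look();print(r.astype(int))
E
```

```text
[(np.float64(301.0), -100.78)]
[ 55  55  49  50  48  50  49  49  47  58 100 124 122 122 124 124 125 109
  88  73  74  78  81  79  81  81  78  77  79  87  97 106 112 125 115 114
 115 117 120 118 109 104  91  78 117 144 145 135 144 146 153 152 130 126
 128 127 126 116  99  98  98  99]
```

The jaw edge moved from 264.25 to about 267.4 (5.5 mm) for a 14 mm roll, so there is no slip. I'll carry on with the stroke.

Request:
play_rows([
  [[0,0.003,0,0,0,0,0],[0,0.003,0,0,0,0,0]],
])

```text
time: 4.55
tool_pos: [0.5407, 0.1207, 0.0667]
tool_rot: [0.0, 0.004, 1.0, -0.0]
contact_force: [-5.1, -1.3, 9.3]
gripper_width: -0.003
grasp_force: 4.5
```

Request:
play_rows([
  [[0,0.002,0,0,0,0,0],[0,0.002,0,0,0,0,0]],
])

```text
time: 4.75
tool_pos: [0.5407, 0.125, 0.0661]
tool_rot: [0.0, 0.004, 1.0, -0.0]
contact_force: [-2.2, 1.0, 4.5]
gripper_width: 0.001
grasp_force: 2.3
```

The contact fades out near y = 0.125. A full cycle is then: lift, go back, press, and roll 24 mm.

Request:
play_rows([
  [[0,0,0.008,0,0,0,0],[0,-0.024,0.002,0,0,0,0],[0,0,-0.007,0,0,0,0],[0,0,-0.003,0,0,0,0],[0,0.002,0,0,0,0,0],[0,0.004,0,0,0,0,0],[0,0.004,0,0,0,0,0],[0,0.004,0,0,0,0,0],[0,0.004,0,0,0,0,0],[0,0.004,0,0,0,0,0]],
])

```text
time: 5.75
tool_pos: [0.5408, 0.1235, 0.0664]
tool_rot: [0.0, 0.004, 1.0, -0.0]
contact_force: [-1.9, -0.6, 5.8]
gripper_width: -0.005
grasp_force: 3.0
```

```bash
cat >> h.py <<'E'
def look2(lo=256,save=None):
    from plant import manip
    f=manip.grab_frame("top");g=cv2.cvtColor(f["frame"],cv2.COLOR_BGR2GRAY).astype(float)
    r=np.median(g[205:216],axis=0); print(lo,r[lo:302].astype(int))
    if save: cv2.imwrite(save,cv2.resize(f["frame"][174:224,250:314],None,fx=10,fy=10,interpolation=cv2.INTER_NEAREST))
    return f,g,r
E
python3 -c "
from h import *
look2()"
```

```text
256 [ 58  58  55  49  49  49  50  50  53  62  72 108 127 126 125 126 127 127
 112  87  79  80  78  78  81  79  81  79  74  74  78  98 119 119 108 102
  91  78 117 144 146 135 118 119 124 125]
```

The jaw edge is now at column 274.4, y ≈ -53. Two more cycles.

Request:
play_rows([
  [[0,0,0.008,0,0,0,0],[0,-0.022,0.002,0,0,0,0],[0,0,-0.007,0,0,0,0],[0,0,-0.003,0,0,0,0],[0,0.002,0,0,0,0,0],[0,0.004,0,0,0,0,0],[0,0.004,0,0,0,0,0],[0,0.004,0,0,0,0,0],[0,0.004,0,0,0,0,0],[0,0.004,0,0,0,0,0]],
])

```text
time: 6.8
tool_pos: [0.5407, 0.1237, 0.0663]
tool_rot: [0.0, 0.004, 1.0, 0.0]
contact_force: [-1.8, 0.2, 7.0]
gripper_width: -0.001
grasp_force: 3.4
```

```bash
python3 -c "
from h import *
look2()"
```

```text
256 [ 59  60  62  62  60  60  58  56  58  58  59  77  82  78  77  89 109 130
 175 209 208 209 207 158  83  78  80  80  73  64  62  63  64  63  77  96
  90  78 118 144 145 135 118 119 124 124]
```

Request:
play_rows([
  [[0,0,0.008,0,0,0,0],[0,-0.022,0.002,0,0,0,0],[0,0,-0.007,0,0,0,0],[0,0,-0.003,0,0,0,0],[0,0.002,0,0,0,0,0],[0,0.004,0,0,0,0,0],[0,0.004,0,0,0,0,0],[0,0.004,0,0,0,0,0],[0,0.004,0,0,0,0,0],[0,0.004,0,0,0,0,0]],
])

```text
time: 7.85
tool_pos: [0.5406, 0.1238, 0.0663]
tool_rot: [0.0, 0.004, 1.0, 0.0]
contact_force: [-1.9, -0.9, 6.4]
gripper_width: 0.002
grasp_force: 3.6
```

```bash
python3 -c "
from h import *
f,g,r=look2(save='pics/c1.png')
fix=298.2
for e in (283.5,284,284.5): print(e,((ray(f,(e,210),.058)-ray(f,(fix,210),.058))@ey*1e3).round(2))
for b in (286.7,287.2): print('blade gap',((ray(f,(b,189),.082)-ray(f,(fix,210),.058))@ey*1e3).round(2))"
```

```text
256 [ 59  58  61  59  61  61  59  60  67  78  83  82  75  75  85  87  89  88
  75  74 102 176 215 211 209 209 209 190 131  72  60  62  64  62  61  59
  64  73  74  78 117 134 119 119 124 124]
283.5 26.28
284 25.39
284.5 24.49
blade gap 21.84
blade gap 20.96
```

View pics/c1.png

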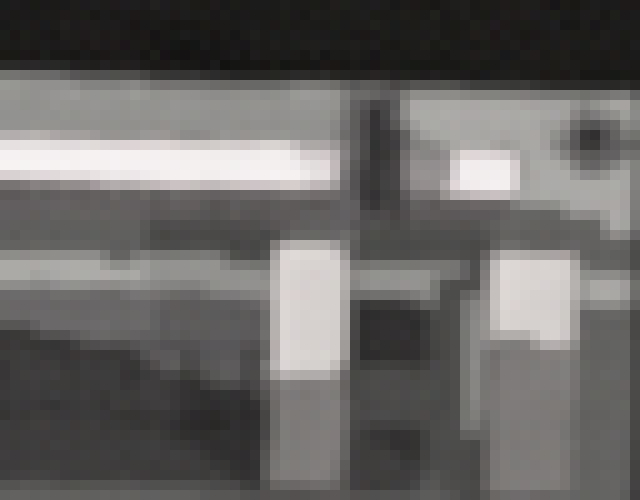

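The jaw face is at column 284.0, giving a gap of about 24.9. The blade's dark column at 287.2 gives a gap of about 21, so about 3.9 mm is left, or 10.5 mm of rim. I'll do a final short stroke and lift away.

Request:
play_rows([
  [[0,0,0.008,0,0,0,0],[0,-0.017,0.002,0,0,0,0],[0,0,-0.007,0,0,0,0],[0,0,-0.003,0,0,0,0],[0,0.0025,0,0,0,0,0],[0,0.003,0,0,0,0,0],[0,0.003,0,0,0,0,0],[0,0.002,0,0,0,0,0],[0,0,0,0,0,0,0],[0,0,0.01,0,0,0,0]],
])

```text
time: 8.9
tool_pos: [0.5391, 0.117, 0.0737]
tool_rot: [-0.001, 0.004, 1.0, 0.0]
contact_force: [-0.6, -0.6, -0.5]
gripper_width: 0.003
grasp_force: 0.0
```

Request:
play_rows([
  [[0,0,0.02,0,0,0,0],[0,0,0.04,0,0,0,0],[0,0.03,0.03,0,0,0,0],[-0.02,0.04,0,0,0,0,0],[-0.02,0.04,0,0,0,0,0],[-0.02,0.04,0,0,0,0,0],[-0.02,0.04,0,0,0,0,0],[-0.02,0.04,0,0,0,0,0],[0,0,0,0,0,0,0],[0,0,0,0,0,0,0]],
])

```text
time: 9.9
tool_pos: [0.439, 0.347, 0.1637]
tool_rot: [-0.001, 0.003, 1.0, -0.001]
contact_force: [0.6, -0.0, 0.3]
gripper_width: 0.001
grasp_force: 0.0
```

```bash
python3 -c "
from h import *
f,g,r=look2(save='pics/c2.png')
print(g[184:194,280:294].mean(0).astype(int))
x=np.array([p for p in range(280,292)])
fix=298.2
for e in (285.5,286,286.5): print(e,((ray(f,(e,210),.058)-O)@ey*1e3).round(2))"
```

```text
256 [ 99  90  88 104 102  96  97  95  95 101  99  99  94  94  86  80  91  91
  92  91  82  82  97 167 214 213 209 210 209 209 175 103  62  62  59  58
  64  73  75  75  73  92 162 206 213 211]
[174 169 169 152 116  90  70  54  62  74 113 143 148 149]
285.5 -71.97
286 -72.87
286.5 -73.76
```

View pics/c2.png

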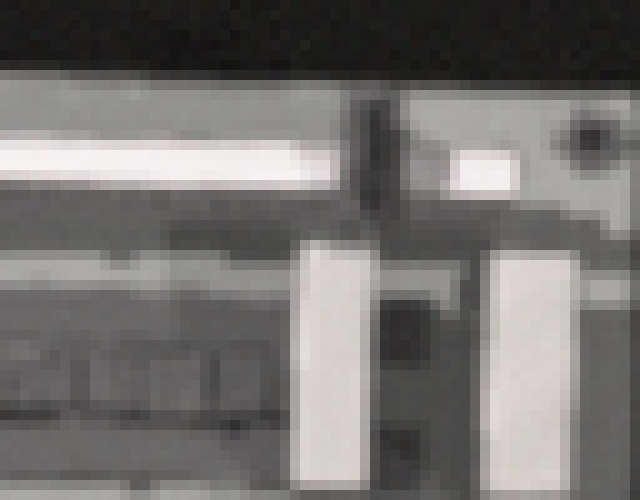

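The jaw face edge is at column 286.55, raw y -73.8 mm. The blade is at column 287.2 on its higher plane, raw y -73.7. After allowing for the edge offset they agree within about 1 mm, and the tolerance is 2.5. The hand is well clear of the gauge and the bystanders are untouched, so I'm handing in.

```bash
python3 -c "
from plant import manip
print(manip.job_done())"
```

```text
the job is handed in; nothing more can be done
None
```

The gap is set: I rolled the wheel by fingertip until the jaw face was level with the mark's blade, within about 1 mm by the top camera (tolerance 2.5 mm), then moved the hand clear and handed in; no verdict came back.

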